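# Set out the pot-decorating place

## Task

Set out the decorating place: stand the unglazed vase upright in the middle of the banding wheel, stand the wide squat glaze jar on the table midway on the straight line between the banding wheel and the brush holder, and stand the small glaze pot centrally on top of that jar. Press the flat brush lengthwise down into both spring clips of the holder, near the middle of its handle, until it is fully home under the lips. Never tip the vase over, leave the mug and the tub where they are, and let go of everything.

Things in the scene. Friction and masses are not known exactly. Their poses are not given: they have to be found in the camera images.
- vase: Unglazed terracotta vase, 106 mm tall: straight cylinder 54 mm across up to 72 mm, then a narrow neck (32 mm) and a rim 42 mm across. About 250 g. Origin at the centre of its underside, z up its axis. Starts standing on the table.
- jar: Wide squat glaze jar: white body 62 mm across and 40 mm tall, black flat screwed-on lid 64 mm across and 12 mm thick (fixed to it), 52 mm tall in all. About 220 g. Origin at the centre of its underside, z up. Starts standing on the table.
- pot: Small glaze pot: white body 36 mm across and 30 mm tall, black flat lid 38 mm across and 10 mm thick (fixed to it), 40 mm tall in all. About 70 g. Origin at the centre of its underside, z up. Starts standing on the table.
- brush: Flat glaze brush lying on the table, 195 mm long. Straight wooden handle 12 mm wide (y) and 9 mm thick (z) from x = -75 to +75 mm, then a 20 mm wide steel ferrule and dark tip reaching x = +120 mm. About 40 g. Origin on the underside at the middle of the handle, x along the brush towards the tip, z up.
- wheel: Grey metal banding wheel (turntable for pots), fixed and not turning: round flat disc 150 mm across, its top 60 mm above the table, on a thinner column and a 116 mm foot. Origin at the centre of its foot on the table; its y axis, one way or the other, points to the brush holder. The holder is always 300 mm from the wheel, centre to centre, but on either side.
- holder: Brush holder, fixed: wooden base 110 mm (x) by 70 mm (y) by 12 mm thick, with two steel spring clips standing on it at x = -38 and +38 mm, each 12 mm long along x, 57 mm tall, with 64 mm free between them for the fingers. Origin at the centre of its underside on the table; x is the direction in which the brush must lie (tip either way), y = 0 the middle of the clips.
- seat (a point): The middle of the brush's seat, midway between the clips, 32 mm above the table: the height of the brush's underside when home (its top is then at 41 mm). Each clip's two sprung jaws flare at the top (19 mm apart at 56 mm height), narrow to 7.4 mm at the lips, 42 to 44 mm high, and spread as the handle is pressed straight down (3 to 10 N in all). Axes as the holder's.
- mug: Blue-glazed mug with a handle, 74 mm across, 85 mm tall: a bystander, not to be moved. Origin at the centre of its underside.
- tub: Open yellow plastic tub, 70 mm across, 60 mm tall, straight ahead beyond the wheel and holder: a bystander. Origin at the centre of its underside.
There are look-alikes about, which are no part of the job. What is shaped like the holder but green or turquoise is not meant.

How it is judged:
At the end, for the whole second after the job is handed in: Vase upright on the wheel within 15 mm of its centre; jar on the table within 15 mm of midway between wheel and holder; pot on the jar within 12 mm of its centre; brush home in both clips (underside 32 mm up, 2.5 mm), its origin within 25 mm of the holder's middle; all at rest (horizontal distance between vase and wheel below 0.015 m and z of vase in the frame of wheel between 0.056 and 0.065 m and angle between each of vase, jar, pot's own z axis and vertical below 0.1 rad and horizontal distance between jar and wheel below 0.165 m and horizontal distance between jar and holder below 0.165 m and x of jar in the frame of wheel between -0.015 and 0.015 m and height (world z) of jar below 0.004 m and horizontal distance between pot and jar below 0.012 m and z of pot in the frame of jar between 0.048 and 0.057 m and x of brush in the frame of holder between -0.025 and 0.025 m and y of brush in the frame of holder between -0.004 and 0.004 m and z of brush in the frame of holder between 0.029 and 0.0345 m and angle between the x axis of brush and the x axis of holder, either way round below 0.08 rad and angle between brush's own z axis and vertical below 0.08 rad and linear speed of each of vase, jar, pot, brush below 0.02 m/s); the robot touches nothing.
It fails at once if the vase is tipped over (angle between vase's own z axis and vertical above 0.7 rad).
It fails at once if the mug is moved by more than 20 mm (distance of mug from where it was at the start of the episode above 0.02 m).
It fails at once if the tub is moved by more than 20 mm (distance of tub from where it was at the start of the episode above 0.02 m).
It also fails if it takes over 128 s, if anything falls off the work surface, if the arm or the gripper's body presses on something with over 40 N, if the wrist force passes 120 N, or if a joint passes its speed limit or range.

## Robot

A 6-joint arm with a two-finger parallel gripper is mounted at the origin on the work surface. World frame = base frame: x ahead of the robot, y to its left, z up, the work surface at z = 0. Lengths are in m, angles in rad, forces in N, time in s.
With the tool pointing down it reaches from about 0.3 to 0.875 m from the base axis. Payload 6.4 kg.
Tool frame: the origin (TCP) lies at the very end of the fingers, on their centre line; the grasp point (between the pads) lies bot.pinch_z behind it (bot.pinch_z is the distance from the TCP to the grasp point, in m); z points along the fingers, y is the line along which they close (so a half turn about z gives the same grasp; the last joint's range is limited). The gripper opens to 88 mm and grips with 3 to 60 N. Pads are 18 mm wide; open, the fingers measure 123 mm over their backs; the gripper's body (75 mm by 187 mm) begins 45 mm behind the grasp point.
Start: joints at [-0.206, 0.181, 1.607, -0, 1.354, -0.206], TCP at [0.575, 0, 0.239] pointing down, gripper open.
Joint ranges: [-2.99, 2.99], [-0.89, 2.07], [0.3, 2.58], [-1.14, 4.28], [0, 2.63], [-3.12, 3.12]. Speed limits (rad/s): [2.57, 2.57, 3.01, 3.14, 3.14, 3.14].

## Interface

Orientations are given as [roll, pitch, yaw] about the fixed x, y, z axes, in that order (R = Rz(yaw) Ry(pitch) Rx(roll)).
In Python, from workcell import monitor, optics, bot gives the robot as it stands.
- The arm moves only by the tool drive_tool, never from a script. Its argument "commands" is a list of rows, each an object with "hand": the opening, from -1 (shut) to 1 (fully open); "translation": the shift along the tool's x, y, z in mm, a list of three; "angular": the turn, a rotation vector about the tool's x, y, z in degrees, a list of three. In form: [{"hand": hand, "translation": [tx, ty, tz], "angular": [rx, ry, rz]}, ...]. A call has 1 to 8 rows; each row is the pose to reach, as a shift and turn from the pose commanded when the call began, along the tool's axes at that moment; what a row does not reach only later rows make up. A row lasts 1/10 s, in which the tool goes at most 50 mm and 8.59 degrees, less where a joint would pass 70% of its speed; a pose out of reach is approached as far as the arm can. A call with a gripper value outside its range is refused whole. The fingers move at their own pace and stop on an object; "squeeze" is the grip in N (left out, the last holds). Time passes only in rows, so rows that repeat a pose let the fingers close. It gives the time, the measured TCP pose, the force, the opening and the grip force at its end, in the units of the state.
- monitor.get_state(): the state, without advancing time (a new reading comes with each control period).
- optics.camera(name): name is "scene" or "side" or "wrist"; returns a dict with "pixels" (480x640x3 uint8, red, green, blue), "depth" (480x640 float32, m along the optical axis (not along the pixel's ray), 0 where there is no reading), "K" (3x3 intrinsics, pixels), "rvec" (rotation vector, rad) and "tvec" (3), from world to camera coordinates, as OpenCV has them. Camera axes: x right, y down, z forward; pixel columns grow to the right and rows downward; lengths in m; the calibration is good to about 2 mm. A picture is of the moment at which its call begins.
- bot.finish_job(): hands the job in; it is judged then, once.
Trained networks look in the newest picture that a camera, given by its name, has taken for a name from the list of things; names that differ only in an ending like _2 or _b are one class to them, and where a whole thing is asked for, a point or a joint stands for the part that bears it (a point fixed in the world has none). Each returns a list of dicts, best first, with "p" (0 to 1); they miss things now and then, are a little off and sometimes report something else, mostly with a low value. They report only what shows in the picture. A call takes as long as a camera call. They do not tell look-alikes from the thing itself.
- optics.silhouettes(thing, camera): "region" (480x640 bool, what is visible of it) and "rect" ([left, top, width, height] in pixels, round what is visible of it).
The state is a dict: "time": time; "joint_pos": joint angles; "joint_velocities": joint speeds; "joint_efforts": joint torques, N m; "ee_pos": TCP position; "ee_rot": TCP orientation; "force": force on the tool from outside, world axes, zero at the start; "ft_torque": the same for the moment, N m; "finger_gap": finger opening in m; "grip_force": force on a finger pad.
Only numpy, scipy, OpenCV 4.12 (cv2) and the standard library are available. Lean on these libraries where they do the work, as an engineer would, in place of code of your own. Each camera call takes 0.05 s, during which the arm holds its last target. There are 200 camera calls.

## Working session

There is one attempt and no reset: what is moved stays moved. The work goes in short steps, Python scripts to look and compute and a tool call to move; the robot and the scene stay as the last step left them, time stands still between calls to the robot, and variables do not carry over. Pictures are saved under pics/ and viewed, at most 14 in all, crops included, and the job is handed in when it is done.

Besides the shell and the picture viewer there is one more tool, called after "Emit:" as a command line: name --argument value ..., lists and objects as JSON in quotes. drive_tool: Moves the arm, as the interface text tells. Its arguments: {"type":"object","properties":{"commands":{"type":"array"},"squeeze":{"type":"number"}},"required":["commands"]}

```bash
ls; mkdir -p pics; cat > h.py <<'E'
import numpy as np, cv2
from workcell import monitor, optics, bot
def world(c, mask):
    v,u=np.nonzero(mask&(c["depth"]>0)); d=c["depth"][v,u]; K=c["K"]
    P=np.stack([(u-K[0,2])/K[0,0]*d,(v-K[1,2])/K[1,1]*d,d],1)
    R=cv2.Rodrigues(np.array(c["rvec"],float))[0]
    return (P-np.ravel(c["tvec"]))@R
def save(c,name): cv2.imwrite("pics/"+name,cv2.cvtColor(c["pixels"],cv2.COLOR_RGB2BGR))
E
python3 - <<'E'
from h import *
print(bot.pinch_z, monitor.get_state())
for cam in ["scene","side"]:
    c=optics.camera(cam); save(c,cam+"0.png")
    for t in ["vase","jar","pot","brush","wheel","holder","mug","tub"]:
        for r in optics.silhouettes(t,cam)[:4]:
            P=world(c,r["region"])
            if len(P)==0: continue
            zt=np.percentile(P[:,2],98); top=P[P[:,2]>zt-.006]
            mm=(top[:,:2].min(0)+top[:,:2].max(0))/2
            print(cam,t,round(r["p"],2),np.int32(r["rect"]),"zt",zt.round(3),"topmid",mm.round(3),"lo",np.percentile(P,2,axis=0).round(3),"hi",np.percentile(P,98,axis=0).round(3))
E
```

```text
pics
0.0187 {'time': 0.0, 'joint_pos': array([-2.06316028e-01,  1.81527371e-01,  1.60797658e+00, -7.36942262e-06,
        1.35381523e+00, -2.06303341e-01]), 'joint_velocities': array([ 0.00095507,  0.00063872, -0.00191421, -0.00078937,  0.00197859,
        0.00072658]), 'joint_efforts': array([-5.85923790e-04, -4.33866942e+01, -3.41848969e+01,  7.00952648e-02,
        3.87157314e-02, -1.54040990e-04]), 'ee_pos': array([5.74471663e-01, 1.16576729e-04, 2.37833021e-01]), 'ee_rot': array([-3.13990127e+00, -3.46625276e-04,  1.57078494e+00]), 'force': array([0.56604829, 0.38459584, 0.82316714]), 'ft_torque': array([-0.02124041, -0.01834289, -0.00947762]), 'grip_force': 0.0, 'finger_gap': 0.0884463527270922}
scene vase 0.82 [443 361  51  59] zt 0.107 topmid [0.563 0.372] lo [0.546 0.35  0.001] hi [0.589 0.399 0.107]
scene vase 0.52 [494 328  25  36] zt 0.041 topmid [0.44  0.344] lo [0.424 0.328 0.003] hi [0.458 0.361 0.041]
scene jar 0.68 [295 131  14  18] zt 0.054 topmid [ 0.405 -0.315] lo [ 0.39  -0.323  0.007] hi [ 0.42  -0.307  0.054]
scene jar 0.53 [246 200  57  51] zt 0.053 topmid [ 0
[... 1433 characters left out ...]
173 0.013]
side brush 0.23 [260 124  14  28] zt 0.075 topmid [0.531 0.159] lo [0.537 0.344 0.005] hi [0.569 0.365 0.075]
side wheel 0.9 [265 149  71  58] zt 0.065 topmid [0.603 0.179] lo [0.536 0.107 0.004] hi [0.669 0.245 0.065]
side holder 0.68 [400 346  81  72] zt 0.056 topmid [ 0.696 -0.33 ] lo [ 0.642 -0.372  0.009] hi [ 0.751 -0.291  0.056]
side holder 0.6 [309 260  67  58] zt 0.056 topmid [ 0.607 -0.121] lo [ 0.552 -0.165  0.003] hi [ 0.662 -0.081  0.056]
side holder 0.6 [201 291  76  65] zt 0.055 topmid [ 0.413 -0.148] lo [ 0.361 -0.199  0.006] hi [ 0.469 -0.11   0.055]
side mug 0.87 [332 357  56  86] zt 0.087 topmid [ 0.555 -0.351] lo [ 0.519 -0.387  0.005] hi [ 0.589 -0.289  0.087]
```

View pics/scene0.png

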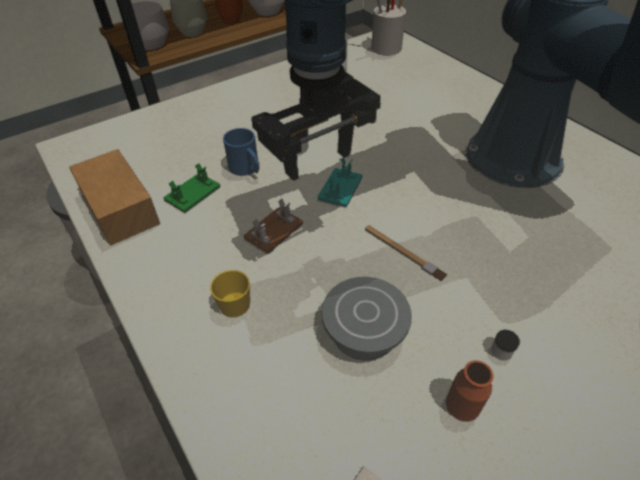

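View pics/side0.png

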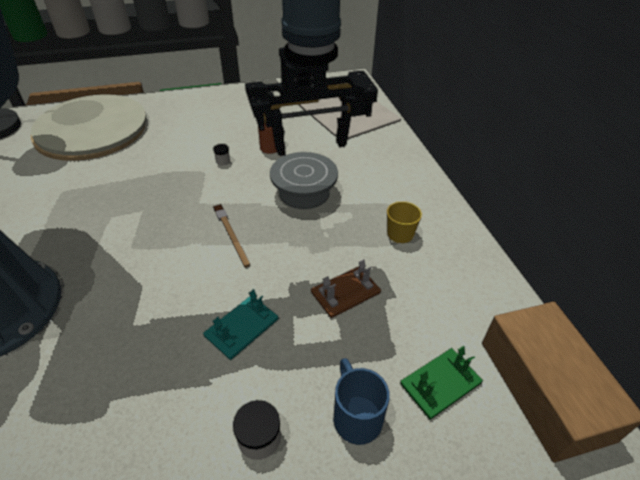

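The scene picture shows the brown holder at (273,228), with green (190,185) and turquoise (340,185) decoys. The wheel is at (366,315), brush at (405,252), pot at (507,343), vase at (470,390) and tub at (231,292). In the side view the jar is at (257,428) and the mug at (360,402).

```bash
cat >> h.py <<'E'
def circ(P):
    A=np.c_[2*P[:,:2],np.ones(len(P))]; s=np.linalg.lstsq(A,(P[:,:2]**2).sum(1),rcond=None)[0]
    return s[:2].round(4), np.sqrt(s[2]+s[0]**2+s[1]**2).round(4)
def brushfit(P):
    P=P[P[:,2]>.004] ; m=P[:,:2].mean(0); w,V=np.linalg.eigh(np.cov(P[:,:2].T)); d=V[:,1]
    s=(P[:,:2]-m)@d; t=(P[:,:2]-m)@V[:,0]
    lo,hi=np.percentile(s,[.3,99.7]); 
    wid=lambda k: np.std(t[k])
    if wid(s<lo+.03)>wid(s>hi-.03): d=-d; s=-s; lo,hi=-hi,-lo
    h=(s<lo+.14)&(s>lo+.005)   # handle only
    Q=P[h]; l=cv2.fitLine(np.float32(Q[:,:2]),cv2.DIST_L1,0,.0001,.0001).ravel(); dd=l[:2]*np.sign(l[:2]@d)
    e=m+d*lo; e=l[2:]+dd*((e-l[2:])@dd); e2=m+d*hi
    return "len %.3f"%(hi-lo), "origin",(e+dd*.075).round(4),"from tip",(e2-dd*.12).round(4),"yaw",np.degrees(np.arctan2(dd[1],dd[0])).round(1),"z",np.percentile(Q[:,2],[50,95]).round(4)
def holderfit(P):
    b=P[(P[:,2]>.008)&(P[:,2]<.016)]; r=cv2.minAreaRect(np.float32(b[:,:2]*1000))
    c=P[P[:,2]>.03]; 
    l=cv2.fitLine(np.float32(c[:,:2]),cv2.DIST_L2,0,.0001,.0001).ravel()
    return "base",np.round(r[0],1),np.round(r[1],1),round(r[2],1),"clips",((c[:,:2].min(0)+c[:,:2].max(0))/2).round(4),"yaw",np.degrees(np.arctan2(l[1],l[0])).round(1)
def go(p,yaw=None):
    """shift in tool axes (mm) and turn (deg) to TCP p, closing line at world angle yaw (mod 180), tool down"""
    s=monitor.get_state(); a=s["ee_rot"]
    from scipy.spatial.transform import Rotation as R
    M=R.from_euler("xyz",a); d=M.inv().apply(np.array(p)-s["ee_pos"])*1000
    out="t %s"%d.round(1)
    if yaw is not None:
        t=yaw+90-np.degrees(a[2]); t=(t+90)%180-90
        g=[R.from_euler("xyz",[180,0,np.degrees(a[2])+x],degrees=True) for x in (t,t-180*np.sign(t))]
        out+=" rot "+str([(M.inv()*x).as_rotvec(degrees=True).round(1).tolist() for x in g])
    print(out,"j6",s["joint_pos"][5].round(2))
E
python3 - <<'E'
from h import *
for cam in ["scene","side"]:
    c=optics.camera(cam)
    S=lambda t:optics.silhouettes(t,cam)
    def near(t,xy):
        L=[world(c,r["region"]) for r in S(t)]; L=[P for P in L if len(P) and np.linalg.norm(np.median(P,0)[:2]-xy)<.06]
        return L[0] if L else None
    for t,xy,z in [("vase",(.563,.37),.10),("pot",(.44,.344),.036),("jar",(.412,-.339),.047),("wheel",(.603,.179),.055)]:
        P=near(t,xy)
        if P is not None: 
            k=P[P[:,2]>z]; h=cv2.minEnclosingCircle(np.float32(k[:,:2]*1000)); print(cam,t,h,len(k), np.median(k[:,2]).round(4))
    P=near("brush",(.425,.082)); print(cam,brushfit(P))
    P=near("holder",(.607,-.121)); print(cam,holderfit(P))
    A=world(c,np.ones((480,640),bool)); w=A[(abs(A[:,2]-.06)<.006)&(np.hypot(A[:,0]-.603,A[:,1]-.179)<.09)]
    print(cam,"wheel",cv2.minEnclosingCircle(np.float32(w[:,:2]*1000)),w[:,2].mean())
E
```

```text
scene vase ((562.5911865234375, 372.51220703125), 20.135990142822266) 587 0.1053
scene pot ((440.5495910644531, 343.60772705078125), 19.360849380493164) 375 0.0391
scene jar ((508.55340576171875, -145.02117919921875), 216.25645446777344) 79 0.0517
scene wheel ((604.5372314453125, 178.42898559570312), 75.3686752319336) 5343 0.0595
scene ('len 0.193', 'origin', array([0.4319, 0.0612]), 'from tip', array([0.4324, 0.0592]), 'yaw', np.float64(100.9), 'z', array([0.0079, 0.0101]))
scene ('base', array([ 609. , -120.6]), array([109.9,  72.8]), 16.4, 'clips', array([ 0.6077, -0.1198]), 'yaw', np.float32(16.9))
scene wheel ((604.4104614257812, 178.26443481445312), 75.55742645263672) 0.05940384146883958
side vase ((501.0357971191406, -29.928852081298828), 9.999999747378752e-05) 1 0.3079
side pot ((441.1410217285156, 343.85528564453125), 19.59100914001465) 135 0.0421
side jar ((411.5685119628906, -338.86865234375), 32.47765350341797) 1794 0.0534
side wheel ((604.174072265625, 179.55670166015625), 77.15107727050781) 2374 0.0626
side ('len 0.192', 'origin', array([0.4305, 0.0602]), 'from tip', array([0.4317, 0.0579]), 'yaw', np.float64(100.9), 'z', array([0.0109, 0.0131]))
side ('base', array([ 607.7, -120.7]), array([108.8,  72.1]), 17.0, 'clips', array([ 0.6085, -0.1218]), 'yaw', np.float32(17.0))
side wheel ((604.174072265625, 179.55670166015625), 77.15107727050781) 0.062331174558119436
```

```bash
python3 - <<'E'
from h import *
go([.4315,.060,.15],10.9)
E
```

```text
t [  60.  -143.5   88.7] rot [[0.0, 0.0, -10.9], [0.0, -0.0, 169.1]] j6 -0.21
```

Emit:
drive_tool --commands '[{"hand":0.2,"translation":[20,-48,30],"angular":[0,0,-5]},{"hand":0.2,"translation":[40,-96,60],"angular":[0,0,-10.9]},{"hand":0.2,"translation":[60,-143.5,89],"angular":[0,0,-10.9]},{"hand":0.2,"translation":[60,-143.5,89],"angular":[0,0,-10.9]},{"hand":0.2,"translation":[60,-143.5,89],"angular":[0,0,-10.9]}]'

```text
time: 2.1
ee_pos: [0.4268, 0.0615, 0.1471]
ee_rot: [-3.136, -0.002, 1.763]
force: [0.7, 0.2, -0.5]
finger_gap: 0.0529
grip_force: 0.0
```

```bash
python3 - <<'E'
from h import *
c=optics.camera("wrist"); save(c,"w1.png")
for r in optics.silhouettes("brush","wrist")[:2]:
    print(r["p"],r["rect"]); P=world(c,r["region"]); print(brushfit(P))
print(monitor.get_state()["ee_pos"],monitor.get_state()["finger_gap"])
go([.4315,.060,.002],10.9)
E
```

```text
0.69 [319.0, 60.8, 31.0, 264.3]
('len 0.192', 'origin', array([0.4302, 0.0609]), 'from tip', array([0.4307, 0.0579]), 'yaw', np.float64(100.9), 'z', array([0.0087, 0.0099]))
[0.43206635 0.06001221 0.15026275] 0.05314209638017634
t [  0.2  -0.7 148.3] rot [[0.1, 0.0, 0.0], [-0.0, 0.1, -180.0]] j6 -0.33
```

View pics/w1.png

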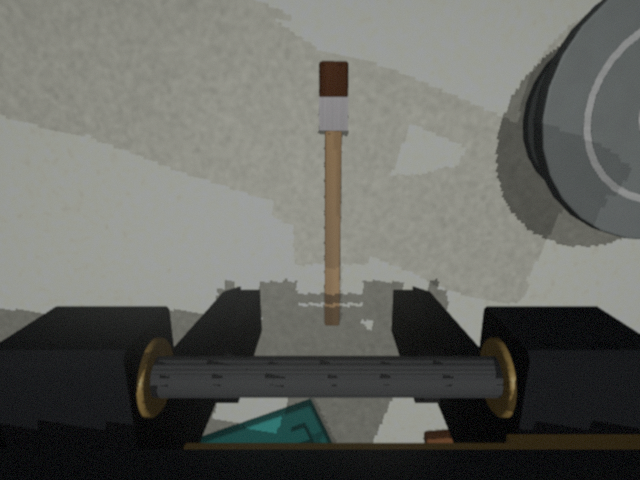

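The wrist view shows the brush straight up the image at column 334, between the open fingers, with its tip at row 62 and the handle end at row 325.

Emit:
drive_tool --commands '[{"hand":0.2,"translation":[0,-1.5,48],"angular":[0,0,0]},{"hand":0.2,"translation":[0,-1.5,96],"angular":[0,0,0]},{"hand":0.2,"translation":[0,-1.5,135],"angular":[0,0,0]},{"hand":0.2,"translation":[0,-1.5,148],"angular":[0,0,0]},{"hand":0.2,"translation":[0,-1.5,148],"angular":[0,0,0]},{"hand":-1,"translation":[0,-1.5,148],"angular":[0,0,0]},{"hand":-1,"translation":[0,-1.5,148],"angular":[0,0,0]},{"hand":-1,"translation":[0,-1.5,148],"angular":[0,0,0]}]' --squeeze 50

```text
time: 3.0
ee_pos: [0.4313, 0.0593, 0.0022]
ee_rot: [3.14, 0.001, 1.761]
force: [0.1, -0.5, -0.0]
finger_gap: 0.0308
grip_force: 0.0
```

Emit:
drive_tool --commands '[{"hand":-1,"translation":[0,0,0],"angular":[0,0,0]},{"hand":-1,"translation":[0,0,0],"angular":[0,0,0]},{"hand":-1,"translation":[0,0,0],"angular":[0,0,0]}]'

```text
time: 3.3
ee_pos: [0.4303, 0.0597, 0.0019]
ee_rot: [3.141, 0.0, 1.761]
force: [0.1, -0.6, -0.1]
finger_gap: 0.0115
grip_force: 50.0
```

Emit:
drive_tool --commands '[{"hand":-1,"translation":[0,0,-48],"angular":[0,0,0]},{"hand":-1,"translation":[0,0,-96],"angular":[0,0,8]},{"hand":-1,"translation":[0,0,-140],"angular":[0,0,16]},{"hand":-1,"translation":[0,0,-140],"angular":[0,0,24]},{"hand":-1,"translation":[0,0,-140],"angular":[0,0,32]},{"hand":-1,"translation":[0,0,-140],"angular":[0,0,40]},{"hand":-1,"translation":[0,0,-140],"angular":[0,0,48]},{"hand":-1,"translation":[0,0,-140],"angular":[0,0,56]}]'

```text
time: 4.1
ee_pos: [0.4298, 0.0598, 0.1417]
ee_rot: [-3.142, 0.0, 0.778]
force: [-0.2, 0.0, -0.7]
finger_gap: 0.0112
grip_force: 50.0
```

```bash
python3 - <<'E'
from h import *
go([.6082,-.1207,.16],106.7)
E
```

```text
t [  0.4 253.8 -18.4] rot [[-0.0, 0.0, 27.9], [-0.0, -0.0, -152.1]] j6 0.66
```

Emit:
drive_tool --commands '[{"hand":-1,"translation":[0,45,-20],"angular":[0,0,8]},{"hand":-1,"translation":[0,90,-40],"angular":[0,0,16]},{"hand":-1,"translation":[-20,135,-60],"angular":[0,0,24]},{"hand":-1,"translation":[-40,170,-60],"angular":[0,0,27.9]},{"hand":-1,"translation":[-65,200,-60],"angular":[0,0,27.9]},{"hand":-1,"translation":[-88,207,-60],"angular":[0,0,27.9]},{"hand":-1,"translation":[-88,207,-60],"angular":[0,0,27.9]},{"hand":-1,"translation":[-88,207,-60],"angular":[0,0,27.9]}]'

```text
time: 4.9
ee_pos: [0.5135, -0.1489, 0.2014]
ee_rot: [-3.141, 0.0, 0.295]
force: [-0.1, 0.7, -0.3]
finger_gap: 0.0112
grip_force: 50.0
```

```bash
python3 - <<'E'
from h import *
c=optics.camera("wrist"); save(c,"w2.png")
print(monitor.get_state()["ee_pos"])
for r in optics.silhouettes("holder","wrist")[:3]:
    print(r["p"],r["rect"]); P=world(c,r["region"]); print(np.median(P,0),holderfit(P))
for r in optics.silhouettes("brush","wrist")[:2]:
    P=world(c,r["region"]); print(r["p"],r["rect"],P.mean(0),P.max(0),P.min(0),brushfit(P))
go([.6082,-.1207,.12],106.7)
E
```

```text
[ 0.51370652 -0.14829159  0.20151725]
0.86 [287.2, 16.5, 85.7, 148.2]
[ 0.59909881 -0.13589618  0.01173365] ('base', array([ 608.2, -122. ]), array([109.5,  70.1]), 16.6, 'clips', array([ 0.5751, -0.1322]), 'yaw', np.float32(60.6))
0.83 [244.0, 248.0, 67.7, 58.5]
[ 0.44931683 -0.12310807  0.01242195] ('base', array([ 443.5, -127.8]), array([37.9, 63.9]), 33.2, 'clips', array([ 0.4779, -0.1272]), 'yaw', np.float32(-9.6))
0.63 [560.3, 0.6, 79.3, 132.1]
[ 0.68794517 -0.32071754  0.01184913] ('base', array([ 691. , -329.1]), array([98.2, 65.3]), 17.8, 'clips', array([ 0.6909, -0.3314]), 'yaw', np.float32(18.4))
0.77 [296.7, 0.6, 63.3, 443.1] [ 0.56462562 -0.13351617  0.20744396] [ 0.68177309 -0.10157679  0.2213045 ] [ 0.45648948 -0.17125484 -0.00113388] ('len 0.166', 'origin', array([ 0.5307, -0.1438]), 'from tip', array([ 0.503, -0.152]), 'yaw', np.float64(16.8), 'z', array([0.2082, 0.2093]))
t [98.   1.7 81.7] rot [[-0.0, -0.0, 0.4], [0.0, -0.0, -179.6]] j6 0.77
```

View pics/w2.png

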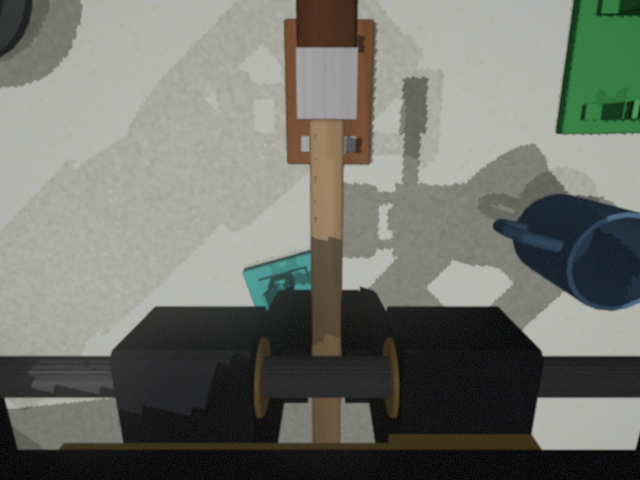

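The wrist view shows the brush handle at column 327, lined up over the brown holder. The near clip is at row 144, columns 303–355.

Emit:
drive_tool --commands '[{"hand":-1,"translation":[35,1,30],"angular":[0,0,0.3]},{"hand":-1,"translation":[70,2,60],"angular":[0,0,0.3]},{"hand":-1,"translation":[98,2,90],"angular":[0,0,0.3]},{"hand":-1,"translation":[98,2,125],"angular":[0,0,0.3]},{"hand":-1,"translation":[98,2,125],"angular":[0,0,0.3]},{"hand":-1,"translation":[98,2,125],"angular":[0,0,0.3]}]'

```text
time: 5.65
ee_pos: [0.6076, -0.1211, 0.0765]
ee_rot: [-3.14, 0.002, 0.293]
force: [-0.2, -0.5, 0.3]
finger_gap: 0.011
grip_force: 50.0
```

```bash
python3 - <<'E'
from h import *
c=optics.camera("wrist"); 
for i in range(2): print(monitor.get_state()["ee_pos"]); optics.camera("wrist")
go([.6083,-.1211,.034],106.7)
a=optics.camera("side"); cv2.imwrite("pics/s2.png",cv2.resize(a["pixels"][230:330,280:400,::-1],None,fx=5,fy=5))
E
```

```text
[ 0.60866258 -0.12192541  0.07812893]
[ 0.60921418 -0.12243542  0.07901517]
t [-0.7 -2.  45.4] rot [[0.1, -0.2, 0.0], [0.3, 0.2, -180.0]] j6 0.89
```

View pics/s2.png

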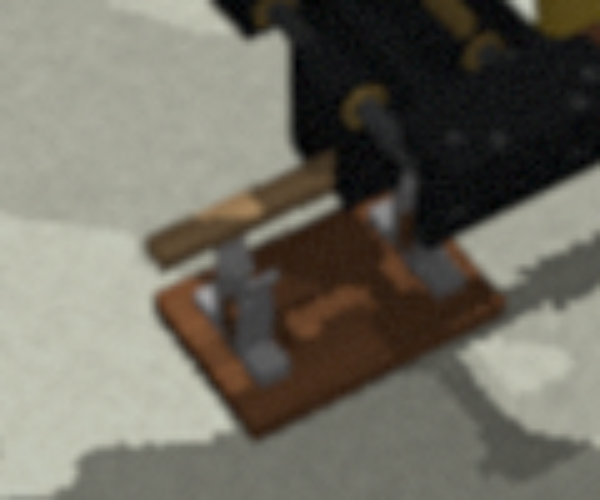

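The side crop shows the brush above and lined up with the two clips, at crop positions (245,290) and (410,230).

Emit:
drive_tool --commands '[{"hand":-1,"translation":[0,-1,10],"angular":[0,0,0]},{"hand":-1,"translation":[0,-1,20],"angular":[0,0,0]},{"hand":-1,"translation":[0,-1,20],"angular":[0,0,0]},{"hand":-1,"translation":[0,-1,20],"angular":[0,0,0]},{"hand":-1,"translation":[0,-1,20],"angular":[0,0,0]}]'

```text
time: 6.35
ee_pos: [0.6079, -0.1214, 0.0567]
ee_rot: [-3.142, 0.0, 0.291]
force: [0.2, -0.2, -0.4]
finger_gap: 0.0114
grip_force: 50.0
```

Emit:
drive_tool --commands '[{"hand":-1,"translation":[0,0,4],"angular":[0,0,0]},{"hand":-1,"translation":[0,0,8],"angular":[0,0,0]},{"hand":-1,"translation":[0,0,12],"angular":[0,0,0]},{"hand":-1,"translation":[0,0,16],"angular":[0,0,0]},{"hand":-1,"translation":[0,0,20],"angular":[0,0,0]},{"hand":-1,"translation":[0,0,23],"angular":[0,0,0]},{"hand":-1,"translation":[0,0,23],"angular":[0,0,0]},{"hand":-1,"translation":[0,0,23],"angular":[0,0,0]}]'

```text
time: 7.15
ee_pos: [0.6077, -0.1213, 0.0339]
ee_rot: [-3.141, 0.0, 0.292]
force: [-2.1, -0.2, 5.7]
finger_gap: 0.0113
grip_force: 50.0
```

Emit:
drive_tool --commands '[{"hand":-1,"translation":[0,0,1],"angular":[0,0,0]},{"hand":-1,"translation":[0,0,2],"angular":[0,0,0]},{"hand":-1,"translation":[0,0,2],"angular":[0,0,0]},{"hand":-1,"translation":[0,0,2],"angular":[0,0,0]}]'

```text
time: 7.55
ee_pos: [0.6078, -0.1213, 0.0337]
ee_rot: [-3.142, 0.001, 0.292]
force: [-8.0, 1.9, 19.3]
finger_gap: 0.0113
grip_force: 50.0
```

Emit:
drive_tool --commands '[{"hand":-1,"translation":[0,0,-2],"angular":[0,0,0]},{"hand":0,"translation":[0,0,-2],"angular":[0,0,0]},{"hand":0,"translation":[0,0,-2],"angular":[0,0,0]},{"hand":0,"translation":[0,0,-2],"angular":[0,0,0]},{"hand":0,"translation":[0,0,-2],"angular":[0,0,0]},{"hand":0,"translation":[0,0,-50],"angular":[0,0,0]},{"hand":1,"translation":[0,0,-100],"angular":[0,0,0]},{"hand":1,"translation":[0,0,-150],"angular":[0,0,0]}]'

```text
time: 8.35
ee_pos: [0.6073, -0.1211, 0.1826]
ee_rot: [-3.141, 0.001, 0.291]
force: [0.7, -0.3, 0.5]
finger_gap: 0.058
grip_force: 0.0
```

```bash
python3 - <<'E'
from h import *
c=optics.camera("side")
for r in optics.silhouettes("brush","side")[:2]:
    P=world(c,r["region"]); P=P[np.hypot(P[:,0]-.608,P[:,1]+.121)<.14]; print(r["p"],r["rect"])
    if len(P): print(np.percentile(P[:,2],[10,50,90]))
go([.4116,-.3388,.20],130)
E
```

```text
0.96 [307.5, 254.7, 93.9, 44.6]
[0.03970545 0.04244957 0.0441044 ]
0.33 [309.3, 260.7, 73.9, 57.6]
[0.0110613  0.01414111 0.04126317]
t [-254.3  149.1  -11.1] rot [[0.6, -0.5, -23.3], [-0.7, -0.9, 156.7]] j6 0.89
```

Emit:
drive_tool --commands '[{"hand":1,"translation":[-42,25,0],"angular":[0,0,0]},{"hand":1,"translation":[-84,50,0],"angular":[0,0,0]},{"hand":1,"translation":[-126,75,0],"angular":[0,0,0]},{"hand":1,"translation":[-168,100,0],"angular":[0,0,0]},{"hand":1,"translation":[-210,125,0],"angular":[0,0,0]},{"hand":1,"translation":[-254,149,0],"angular":[0,0,0]},{"hand":1,"translation":[-254,149,0],"angular":[0,0,0]},{"hand":1,"translation":[-254,149,0],"angular":[0,0,0]}]'

```text
time: 9.25
ee_pos: [0.4066, -0.3377, 0.1813]
ee_rot: [-3.141, -0.0, 0.288]
force: [0.5, 0.1, 0.5]
finger_gap: 0.0883
grip_force: 0.0
```

```bash
python3 - <<'E'
from h import *
c=optics.camera("wrist")
for r in optics.silhouettes("jar","wrist")[:2]:
    P=world(c,r["region"]); k=P[P[:,2]>.047]; print(r["p"],r["rect"],cv2.minEnclosingCircle(np.float32(k[:,:2]*1000)) if len(k) else 0, np.median(k[:,2]))
go([.4116,-.3388,.027],106.7)
E
```

```text
0.9 [291.2, 178.3, 85.9, 86.4] ((411.32012939453125, -340.6517028808594), 31.89214515686035) 0.051791903455992605
t [  2.8   3.6 154.4] rot [[-0.0, -0.0, 0.0], [0.0, -0.1, -180.0]] j6 0.36
```

Emit:
drive_tool --commands '[{"hand":1,"translation":[2.5,4.5,45],"angular":[0,0,0]},{"hand":1,"translation":[2.5,4.5,90],"angular":[0,0,0]},{"hand":1,"translation":[2.5,4.5,130],"angular":[0,0,0]},{"hand":1,"translation":[2.5,4.5,154],"angular":[0,0,0]},{"hand":-1,"translation":[2.5,4.5,154],"angular":[0,0,0]},{"hand":-1,"translation":[2.5,4.5,154],"angular":[0,0,0]},{"hand":-1,"translation":[2.5,4.5,154],"angular":[0,0,0]},{"hand":-1,"translation":[2.5,4.5,154],"angular":[0,0,0]}]' --squeeze 35

```text
time: 10.15
ee_pos: [0.4124, -0.3414, 0.0296]
ee_rot: [3.138, -0.001, 0.292]
force: [1.2, 1.5, 2.1]
finger_gap: 0.0627
grip_force: 35.0
```

Emit:
drive_tool --commands '[{"hand":-1,"translation":[0,0,0],"angular":[0,0,0]},{"hand":-1,"translation":[0,0,-45],"angular":[0,0,0]},{"hand":-1,"translation":[0,0,-90],"angular":[0,0,0]},{"hand":-1,"translation":[0,0,-135],"angular":[0,0,0]},{"hand":-1,"translation":[0,0,-150],"angular":[0,0,0]},{"hand":-1,"translation":[0,0,-150],"angular":[0,0,0]}]'

```text
time: 10.75
ee_pos: [0.4123, -0.3424, 0.1815]
ee_rot: [3.135, -0.002, 0.291]
force: [0.7, 0.6, -2.1]
finger_gap: 0.0626
grip_force: 35.0
```

```bash
python3 - <<'E'
from h import *
print(monitor.get_state()["ee_pos"])
go([.6062,.029,.17],0)
E
```

```text
[ 0.41225665 -0.34237488  0.18148032]
t [ 292.4 -300.1   10.1] rot [[0.4, 0.1, -73.3], [0.1, -0.5, 106.7]] j6 0.36
```

Emit:
drive_tool --commands '[{"hand":-1,"translation":[34,-35,0],"angular":[0,0,-8]},{"hand":-1,"translation":[68,-70,0],"angular":[0,0,-16]},{"hand":-1,"translation":[102,-105,0],"angular":[0,0,-24]},{"hand":-1,"translation":[136,-140,0],"angular":[0,0,-32]},{"hand":-1,"translation":[170,-175,0],"angular":[0,0,-40]},{"hand":-1,"translation":[204,-210,0],"angular":[0,0,-48]},{"hand":-1,"translation":[238,-245,0],"angular":[0,0,-56]},{"hand":-1,"translation":[272,-280,0],"angular":[0,0,-64]}]'

```text
time: 11.55
ee_pos: [0.5905, 0.0078, 0.1756]
ee_rot: [-3.139, 0.0, 1.414]
force: [1.3, -0.8, -1.7]
finger_gap: 0.0627
grip_force: 35.0
```

```bash
python3 - <<'E'
from h import *
go([.6062,.029,.034],0)
E
```

```text
t [ 23.4  12.6 141.6] rot [[-0.2, -0.0, -9.0], [-0.0, 0.3, 171.0]] j6 -0.03
```

Emit:
drive_tool --commands '[{"hand":-1,"translation":[23,12.5,10],"angular":[0,0,-8]},{"hand":-1,"translation":[23,12.5,50],"angular":[0,0,-9]},{"hand":-1,"translation":[23,12.5,90],"angular":[0,0,-9]},{"hand":-1,"translation":[23,12.5,120],"angular":[0,0,-9]},{"hand":-1,"translation":[23,12.5,120],"angular":[0,0,-9]},{"hand":-1,"translation":[23,12.5,120],"angular":[0,0,-9]},{"hand":-1,"translation":[23,12.5,120],"angular":[0,0,-9]}]'

```text
time: 12.25
ee_pos: [0.6084, 0.0261, 0.0593]
ee_rot: [3.139, 0.0, 1.565]
force: [0.3, -0.9, -0.5]
finger_gap: 0.0626
grip_force: 35.0
```

```bash
python3 - <<'E'
from h import *
go([.6062,.029,.03],0)
E
```

```text
t [ 2.9 -2.3 29.3] rot [[0.1, 0.0, -0.3], [0.0, -0.2, 179.7]] j6 -0.15
```

Emit:
drive_tool --commands '[{"hand":-1,"translation":[3,-2,12],"angular":[0,0,0]},{"hand":-1,"translation":[3,-2,20],"angular":[0,0,0]},{"hand":-1,"translation":[3,-2,26],"angular":[0,0,0]},{"hand":-1,"translation":[3,-2,28],"angular":[0,0,0]},{"hand":-1,"translation":[3,-2,28],"angular":[0,0,0]},{"hand":-1,"translation":[3,-2,28],"angular":[0,0,0]}]'

```text
time: 12.85
ee_pos: [0.6053, 0.0294, 0.0297]
ee_rot: [3.141, 0.0, 1.566]
force: [0.3, 0.0, -0.9]
finger_gap: 0.0629
grip_force: 35.0
```

Emit:
drive_tool --commands '[{"hand":-1,"translation":[0,0,1],"angular":[0,0,0]},{"hand":-1,"translation":[0,0,1.5],"angular":[0,0,0]},{"hand":-1,"translation":[0,0,1.5],"angular":[0,0,0]}]'

```text
time: 13.15
ee_pos: [0.6053, 0.0294, 0.0296]
ee_rot: [-3.142, 0.0, 1.566]
force: [-6.0, 0.7, 10.3]
finger_gap: 0.0624
grip_force: 35.0
```

Seated on the table; I'll ease off, release and rise.

Emit:
drive_tool --commands '[{"hand":-1,"translation":[0,0,-1.5],"angular":[0,0,0]},{"hand":1,"translation":[0,0,-1.5],"angular":[0,0,0]},{"hand":1,"translation":[0,0,-1.5],"angular":[0,0,0]},{"hand":1,"translation":[0,0,-1.5],"angular":[0,0,0]},{"hand":1,"translation":[0,0,-1.5],"angular":[0,0,0]},{"hand":1,"translation":[0,0,-50],"angular":[0,0,0]},{"hand":1,"translation":[0,0,-100],"angular":[0,0,0]},{"hand":1,"translation":[0,0,-150],"angular":[0,0,0]}]'

```text
time: 13.95
ee_pos: [0.6046, 0.0295, 0.1793]
ee_rot: [-3.14, -0.0, 1.566]
force: [0.7, -0.6, 0.8]
finger_gap: 0.0881
grip_force: 0.0
```

```bash
python3 - <<'E'
from h import *
for cam in ("scene","side"):
    c=optics.camera(cam)
    for r in optics.silhouettes("jar",cam)[:4]:
        P=world(c,r["region"]); k=P[(P[:,2]>.047)&(P[:,2]<.06)&(np.hypot(P[:,0]-.606,P[:,1]-.029)<.06)]
        if len(k): print(cam,r["p"],cv2.minEnclosingCircle(np.float32(k[:,:2]*1000)),np.median(k[:,2]))
    P=world(c,np.ones((480,640),bool)); k=P[(P[:,2]>.047)&(P[:,2]<.058)&(np.hypot(P[:,0]-.606,P[:,1]-.029)<.045)]
    print(cam,"all",cv2.minEnclosingCircle(np.float32(k[:,:2]*1000)))
go([.441,.3437,.18],0)
E
```

```text
scene 0.95 ((605.7212524414062, 30.1136531829834), 31.79380989074707) 0.05120685312405382
scene all ((605.2529907226562, 28.955121994018555), 33.01992416381836)
side 0.67 ((605.7405395507812, 29.399776458740234), 33.2680778503418) 0.05402552041190495
side all ((605.7405395507812, 29.399776458740234), 33.2680778503418)
t [ 313.5 -166.8   -0.8] rot [[0.2, 0.0, -0.3], [0.0, -0.3, 179.7]] j6 -0.14
```

Emit:
drive_tool --commands '[{"hand":1,"translation":[40,-21,0],"angular":[0,0,-8]},{"hand":1,"translation":[80,-42,0],"angular":[0,0,-16]},{"hand":1,"translation":[120,-63,0],"angular":[0,0,-24]},{"hand":1,"translation":[160,-84,0],"angular":[0,0,-32]},{"hand":1,"translation":[200,-105,0],"angular":[0,0,-40]},{"hand":1,"translation":[240,-126,0],"angular":[0,0,-48]},{"hand":1,"translation":[280,-147,0],"angular":[0,0,-56]},{"hand":1,"translation":[313,-167,0],"angular":[0,0,-64]}]'

```text
time: 14.95
ee_pos: [0.4374, 0.3445, 0.1759]
ee_rot: [-3.139, -0.003, 2.689]
force: [0.0, 0.4, -0.8]
finger_gap: 0.0884
grip_force: 0.0
```

Emit:
drive_tool --commands '[{"hand":0.4,"translation":[0,0,0],"angular":[0,0,-8]},{"hand":0.4,"translation":[0,0,0],"angular":[0,0,-16]},{"hand":0.4,"translation":[0,0,0],"angular":[0,0,-24]},{"hand":0.4,"translation":[0,0,0],"angular":[0,0,-26]},{"hand":0.4,"translation":[0,0,0],"angular":[0,0,-26]},{"hand":0.4,"translation":[0,0,0],"angular":[0,0,-26]}]'

```text
time: 15.55
ee_pos: [0.439, 0.3429, 0.1766]
ee_rot: [-3.14, -0.003, 3.135]
force: [-0.4, 0.4, -0.0]
finger_gap: 0.0614
grip_force: 0.0
```

```bash
python3 - <<'E'
from h import *
c=optics.camera("wrist")
for r in optics.silhouettes("pot","wrist")[:2]:
    P=world(c,r["region"]); k=P[P[:,2]>.036]; print(r["p"],r["rect"],cv2.minEnclosingCircle(np.float32(k[:,:2]*1000)) if len(k) else 0, np.median(k[:,2]))
print(monitor.get_state()["ee_pos"])
go([.441,.3437,.015],90)
E
```

```text
0.68 [304.0, 199.5, 51.3, 55.6] ((438.9544982910156, 343.5096740722656), 18.833818435668945) 0.039661262559402874
0.64 [332.0, 324.7, 72.3, 116.1] ((497.5978698730469, 369.3250732421875), 81.04594421386719) 0.10494388467275123
[0.43941394 0.34300604 0.17731696]
t [ -1.8   0.8 162.3] rot [[-0.0, -0.1, -0.4], [-0.1, 0.1, 179.6]] j6 -1.11
```

Emit:
drive_tool --commands '[{"hand":0.4,"translation":[-1,0.7,45],"angular":[0,0,0]},{"hand":0.4,"translation":[-1,0.7,90],"angular":[0,0,0]},{"hand":0.4,"translation":[-1,0.7,135],"angular":[0,0,0]},{"hand":0.4,"translation":[-1,0.7,161],"angular":[0,0,0]},{"hand":0.4,"translation":[-1,0.7,161],"angular":[0,0,0]},{"hand":-1,"translation":[-1,0.7,161],"angular":[0,0,0]},{"hand":-1,"translation":[-1,0.7,161],"angular":[0,0,0]},{"hand":-1,"translation":[-1,0.7,161],"angular":[0,0,0]}]' --squeeze 20

```text
time: 16.45
ee_pos: [0.4424, 0.3448, 0.0194]
ee_rot: [3.14, 0.003, 3.136]
force: [-0.4, -0.9, 0.2]
finger_gap: 0.0398
grip_force: 0.1
```

Emit:
drive_tool --commands '[{"hand":-1,"translation":[0,0,0],"angular":[0,0,0]},{"hand":-1,"translation":[0,0,0],"angular":[0,0,0]},{"hand":-1,"translation":[0,0,0],"angular":[0,0,0]}]'

```text
time: 16.75
ee_pos: [0.4423, 0.3447, 0.0192]
ee_rot: [3.14, 0.003, 3.136]
force: [-0.3, 0.2, 8.2]
finger_gap: 0.037
grip_force: 20.0
```

Emit:
drive_tool --commands '[{"hand":-1,"translation":[0,0,-45],"angular":[0,0,0]},{"hand":-1,"translation":[0,0,-90],"angular":[0,0,0]},{"hand":-1,"translation":[0,0,-135],"angular":[0,0,0]},{"hand":-1,"translation":[0,0,-180],"angular":[0,0,0]},{"hand":-1,"translation":[0,0,-180],"angular":[0,0,0]}]'

```text
time: 17.25
ee_pos: [0.4445, 0.346, 0.2053]
ee_rot: [3.136, 0.012, 3.137]
force: [-0.1, 0.2, 0.4]
finger_gap: 0.0369
grip_force: 20.0
```

```bash
python3 - <<'E'
from h import *
print(monitor.get_state()["ee_pos"])
go([.6058,.0295,.19],90)
E
```

```text
[0.44453763 0.3460096  0.20532913]
t [-162.7 -315.8   15.4] rot [[0.3, 0.7, -0.3], [1.1, -0.5, 179.7]] j6 -1.12
```

Emit:
drive_tool --commands '[{"hand":-1,"translation":[-20,-39,0],"angular":[0,0,0]},{"hand":-1,"translation":[-41,-78,0],"angular":[0,0,0]},{"hand":-1,"translation":[-62,-117,0],"angular":[0,0,0]},{"hand":-1,"translation":[-83,-156,0],"angular":[0,0,0]},{"hand":-1,"translation":[-104,-195,0],"angular":[0,0,0]},{"hand":-1,"translation":[-125,-234,0],"angular":[0,0,0]},{"hand":-1,"translation":[-146,-273,0],"angular":[0,0,0]},{"hand":-1,"translation":[-164,-316,0],"angular":[0,0,0]}]'

```text
time: 18.05
ee_pos: [0.6035, 0.0257, 0.1966]
ee_rot: [3.141, -0.001, 3.137]
force: [0.2, 1.0, -0.1]
finger_gap: 0.0372
grip_force: 20.0
```

Emit:
drive_tool --commands '[{"hand":-1,"translation":[0,0,40],"angular":[0,0,0]},{"hand":-1,"translation":[0,0,80],"angular":[0,0,0]},{"hand":-1,"translation":[0,0,100],"angular":[0,0,0]},{"hand":-1,"translation":[0,0,100],"angular":[0,0,0]},{"hand":-1,"translation":[0,0,100],"angular":[0,0,0]},{"hand":-1,"translation":[0,0,100],"angular":[0,0,0]}]'

```text
time: 18.65
ee_pos: [0.6044, 0.0272, 0.099]
ee_rot: [-3.141, 0.003, 3.137]
force: [0.4, 0.9, -1.0]
finger_gap: 0.0368
grip_force: 20.0
```

```bash
python3 - <<'E'
from h import *
go([.6077,.0295,.0712],90)
c=optics.camera("side"); cv2.imwrite("pics/s3.png",cv2.resize(c["pixels"][150:270,250:400,::-1],None,fx=4,fy=4))
go([.6077,.0295,.0712],90)
E
```

```text
t [-3.2  2.4 27.8] rot [[-0.0, 0.2, -0.3], [0.3, 0.0, 179.7]] j6 -1.72
t [-3.1  2.4 28. ] rot [[-0.0, 0.2, -0.3], [0.3, 0.0, 179.7]] j6 -1.72
```

View pics/s3.png

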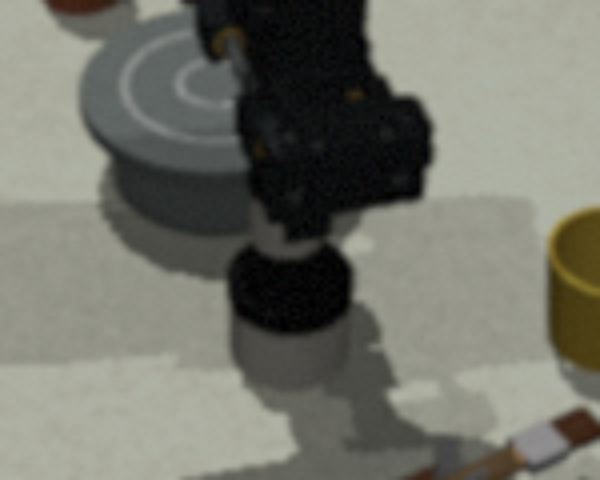

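The crop shows the upright pot in the gripper at crop position (285,230), above the black lid at (290,285), with the jar still standing.

Emit:
drive_tool --commands '[{"hand":-1,"translation":[-3,2.4,10],"angular":[0,0,0]},{"hand":-1,"translation":[-3,2.4,18],"angular":[0,0,0]},{"hand":-1,"translation":[-3,2.4,24],"angular":[0,0,0]},{"hand":-1,"translation":[-3,2.4,26],"angular":[0,0,0]},{"hand":-1,"translation":[-3,2.4,26],"angular":[0,0,0]},{"hand":-1,"translation":[-3,2.4,26],"angular":[0,0,0]}]'

```text
time: 19.3
ee_pos: [0.6061, 0.0297, 0.0714]
ee_rot: [3.141, -0.0, 3.137]
force: [-2.6, 0.9, 4.5]
finger_gap: 0.0369
grip_force: 20.0
```

Emit:
drive_tool --commands '[{"hand":-1,"translation":[0,0,1],"angular":[0,0,0]},{"hand":-1,"translation":[0,0,1],"angular":[0,0,0]}]'

```text
time: 19.5
ee_pos: [0.6066, 0.0297, 0.0714]
ee_rot: [3.142, 0.001, 3.137]
force: [-3.1, 0.5, 10.8]
finger_gap: 0.037
grip_force: 20.0
```

Emit:
drive_tool --commands '[{"hand":-1,"translation":[0,0,-1],"angular":[0,0,0]},{"hand":0.4,"translation":[0,0,-1],"angular":[0,0,0]},{"hand":0.4,"translation":[0,0,-1],"angular":[0,0,0]},{"hand":0.4,"translation":[0,0,-1],"angular":[0,0,0]},{"hand":0.4,"translation":[0,0,-1],"angular":[0,0,0]},{"hand":0.4,"translation":[0,0,-50],"angular":[0,0,0]},{"hand":0.4,"translation":[0,0,-100],"angular":[0,0,0]},{"hand":0.4,"translation":[0,0,-140],"angular":[0,0,0]}]'

```text
time: 20.3
ee_pos: [0.6066, 0.0294, 0.2127]
ee_rot: [-3.141, 0.001, 3.136]
force: [1.0, -0.2, 1.0]
finger_gap: 0.0618
grip_force: 0.0
```

```bash
python3 - <<'E'
from h import *
for cam in ("scene","side"):
    c=optics.camera(cam); P=world(c,np.ones((480,640),bool)); near=np.hypot(P[:,0]-.606,P[:,1]-.029)<.045
    for lo,hi,n in ((.086,.1,"pot"),(.048,.058,"jar")):
        k=P[near&(P[:,2]>lo)&(P[:,2]<hi)]; print(cam,n,cv2.minEnclosingCircle(np.float32(k[:,:2]*1000)),np.median(k[:,2]))
    for r in optics.silhouettes("vase",cam)[:1]:
        Q=world(c,r["region"]); Q=Q[Q[:,0]<.65]; print(r["p"],Q.min(0),Q.max(0))
go([.5626,.3725,.20],90)
E
```

```text
scene pot ((603.8936157226562, 30.072721481323242), 19.302541732788086) 0.091141418080211
scene jar ((605.2196044921875, 29.950387954711914), 32.668800354003906) 0.05135992086500463
0.94 [ 0.51362903  0.32827138 -0.00202835] [0.59029793 0.39909406 0.10885044]
side pot ((604.7349243164062, 30.154918670654297), 19.869081497192383) 0.09376509953326194
side jar ((604.7093505859375, 29.21861457824707), 32.932464599609375) 0.05398411900118581
t [ 45.9 342.8  11. ] rot [[-0.0, 0.1, -0.3], [0.2, 0.0, 179.7]] j6 -1.71
```

Emit:
drive_tool --commands '[{"hand":1,"translation":[6,43,0],"angular":[0,0,0]},{"hand":1,"translation":[12,86,0],"angular":[0,0,0]},{"hand":1,"translation":[18,129,0],"angular":[0,0,0]},{"hand":1,"translation":[24,172,0],"angular":[0,0,0]},{"hand":1,"translation":[30,215,0],"angular":[0,0,0]},{"hand":1,"translation":[36,258,0],"angular":[0,0,0]},{"hand":1,"translation":[42,301,0],"angular":[0,0,0]},{"hand":1,"translation":[46,343,0],"angular":[0,0,0]}]'

```text
time: 21.3
ee_pos: [0.5601, 0.374, 0.2071]
ee_rot: [-3.14, -0.004, 3.137]
force: [0.9, 0.0, 0.7]
finger_gap: 0.0879
grip_force: 0.0
```

Emit:
drive_tool --commands '[{"hand":1,"translation":[0,0,0],"angular":[0,0,0]},{"hand":1,"translation":[0,0,0],"angular":[0,0,0]},{"hand":1,"translation":[0,0,0],"angular":[0,0,0]}]'

```text
time: 21.6
ee_pos: [0.5615, 0.3715, 0.2084]
ee_rot: [-3.14, -0.003, 3.136]
force: [-0.7, -0.3, 0.3]
finger_gap: 0.0881
grip_force: 0.0
```

```bash
python3 - <<'E'
from h import *
for cam in ("wrist","scene"):
    c=optics.camera(cam)
    for r in optics.silhouettes("vase",cam)[:2]:
        P=world(c,r["region"]); k=P[P[:,2]>.1]; k=k[np.hypot(k[:,0]-.5626,k[:,1]-.3725)<.04]
        if len(k): print(cam,r["p"],r["rect"],cv2.minEnclosingCircle(np.float32(k[:,:2]*1000)), np.median(k[:,2]))
go([.5626,.3725,.049],90)
E
```

```text
wrist 0.61 [294.3, 187.0, 69.9, 84.3] ((561.6045532226562, 372.3503112792969), 20.220548629760742) 0.10588833192301958
scene 0.68 [442.7, 360.6, 51.4, 60.6] ((563.6973266601562, 372.72161865234375), 19.73646354675293) 0.10522754501852684
t [ -0.2   1.1 161. ] rot [[-0.0, -0.0, -0.4], [-0.0, 0.0, 179.6]] j6 -1.16
```

Emit:
drive_tool --commands '[{"hand":1,"translation":[0,1,40],"angular":[0,0,0]},{"hand":1,"translation":[0,1,80],"angular":[0,0,0]},{"hand":1,"translation":[0,1,120],"angular":[0,0,0]},{"hand":1,"translation":[0,1,150],"angular":[0,0,0]},{"hand":1,"translation":[0,1,158],"angular":[0,0,0]},{"hand":1,"translation":[0,1,158],"angular":[0,0,0]},{"hand":-1,"translation":[0,1,158],"angular":[0,0,0]},{"hand":-1,"translation":[0,1,158],"angular":[0,0,0]}]' --squeeze 35

```text
time: 22.6
ee_pos: [0.5637, 0.3744, 0.0549]
ee_rot: [3.14, 0.004, 3.136]
force: [0.2, 0.1, -0.5]
finger_gap: 0.0743
grip_force: 0.0
```

Emit:
drive_tool --commands '[{"hand":-1,"translation":[0,0,0],"angular":[0,0,0]},{"hand":-1,"translation":[0,0,0],"angular":[0,0,0]},{"hand":-1,"translation":[0,0,0],"angular":[0,0,0]},{"hand":-1,"translation":[0,0,0],"angular":[0,0,0]}]'

```text
time: 23.0
ee_pos: [0.5626, 0.3738, 0.0532]
ee_rot: [3.141, 0.001, 3.136]
force: [-0.1, -1.7, 5.5]
finger_gap: 0.053
grip_force: 35.0
```

Emit:
drive_tool --commands '[{"hand":-1,"translation":[0,0,-30],"angular":[0,0,0]},{"hand":-1,"translation":[0,0,-60],"angular":[0,0,0]},{"hand":-1,"translation":[0,0,-90],"angular":[0,0,0]},{"hand":-1,"translation":[0,0,-110],"angular":[0,0,0]},{"hand":-1,"translation":[0,0,-110],"angular":[0,0,0]},{"hand":-1,"translation":[0,0,-110],"angular":[0,0,0]}]'

```text
time: 23.6
ee_pos: [0.5614, 0.3737, 0.1611]
ee_rot: [-3.141, -0.001, 3.136]
force: [-0.5, -0.6, -3.4]
finger_gap: 0.0529
grip_force: 34.9
```

```bash
python3 - <<'E'
from h import *
go([.6043,.179,.15],90)
E
```

```text
t [ -43.9 -194.4   11.1] rot [[-0.0, -0.1, -0.3], [-0.1, 0.0, 179.7]] j6 -1.15
```

Emit:
drive_tool --commands '[{"hand":-1,"translation":[-7,-33,0],"angular":[0,0,0]},{"hand":-1,"translation":[-15,-66,0],"angular":[0,0,0]},{"hand":-1,"translation":[-22,-99,0],"angular":[0,0,0]},{"hand":-1,"translation":[-30,-132,0],"angular":[0,0,0]},{"hand":-1,"translation":[-37,-165,0],"angular":[0,0,0]},{"hand":-1,"translation":[-44,-194,0],"angular":[0,0,0]},{"hand":-1,"translation":[-44,-194,25],"angular":[0,0,0]},{"hand":-1,"translation":[-44,-194,25],"angular":[0,0,0]}]'

```text
time: 24.4
ee_pos: [0.6014, 0.178, 0.1315]
ee_rot: [-3.141, -0.01, 3.134]
force: [-0.9, -0.5, -3.7]
finger_gap: 0.0532
grip_force: 34.9
```

Emit:
drive_tool --commands '[{"hand":-1,"translation":[0,0,0],"angular":[0,0,0]},{"hand":-1,"translation":[0,0,0],"angular":[0,0,0]}]'

```text
time: 24.6
ee_pos: [0.6047, 0.1803, 0.137]
ee_rot: [3.141, -0.001, 3.137]
force: [-0.1, -0.1, -3.0]
finger_gap: 0.0532
grip_force: 34.9
```

```bash
python3 - <<'E'
from h import *
go([.6043,.179,.113],90)
E
```

```text
t [ 0.3 -1.3 24. ] rot [[0.0, -0.0, -0.2], [-0.1, -0.0, 179.8]] j6 -1.46
```

Emit:
drive_tool --commands '[{"hand":-1,"translation":[0,-1,10],"angular":[0,0,0]},{"hand":-1,"translation":[0,-1,18],"angular":[0,0,0]},{"hand":-1,"translation":[0,-1,22],"angular":[0,0,0]},{"hand":-1,"translation":[0,-1,24],"angular":[0,0,0]},{"hand":-1,"translation":[0,-1,24],"angular":[0,0,0]},{"hand":-1,"translation":[0,-1,24],"angular":[0,0,0]}]'

```text
time: 25.2
ee_pos: [0.6051, 0.1786, 0.1133]
ee_rot: [3.141, 0.0, 3.136]
force: [0.5, -0.5, -2.2]
finger_gap: 0.0529
grip_force: 34.9
```

Emit:
drive_tool --commands '[{"hand":-1,"translation":[0,0,1],"angular":[0,0,0]},{"hand":-1,"translation":[0,0,1],"angular":[0,0,0]},{"hand":-1,"translation":[0,0,1],"angular":[0,0,0]}]'

```text
time: 25.5
ee_pos: [0.6055, 0.1786, 0.1132]
ee_rot: [3.141, 0.001, 3.136]
force: [-2.4, -0.9, 6.2]
finger_gap: 0.0529
grip_force: 35.0
```

Emit:
drive_tool --commands '[{"hand":-1,"translation":[0,0,-0.8],"angular":[0,0,0]},{"hand":1,"translation":[0,0,-0.8],"angular":[0,0,0]},{"hand":1,"translation":[0,0,-0.8],"angular":[0,0,0]},{"hand":1,"translation":[0,0,-0.8],"angular":[0,0,0]},{"hand":1,"translation":[0,0,-0.8],"angular":[0,0,0]},{"hand":1,"translation":[0,0,-0.8],"angular":[0,0,0]},{"hand":1,"translation":[0,0,-40],"angular":[0,0,0]},{"hand":1,"translation":[0,0,-80],"angular":[0,0,0]}]'

```text
time: 26.3
ee_pos: [0.6037, 0.1783, 0.1913]
ee_rot: [-3.141, -0.004, 3.136]
force: [0.3, -0.2, 1.0]
finger_gap: 0.0876
grip_force: 0.0
```

Emit:
drive_tool --commands '[{"hand":1,"translation":[0,0,-40],"angular":[0,0,0]},{"hand":1,"translation":[0,30,-80],"angular":[0,0,0]},{"hand":1,"translation":[40,60,-100],"angular":[0,0,0]},{"hand":1,"translation":[80,90,-100],"angular":[0,0,0]},{"hand":1,"translation":[120,120,-100],"angular":[0,0,0]},{"hand":1,"translation":[120,120,-100],"angular":[0,0,0]}]'

```text
time: 26.9
ee_pos: [0.4816, 0.3023, 0.2928]
ee_rot: [3.14, -0.001, 3.141]
force: [0.2, 0.0, 0.8]
finger_gap: 0.088
grip_force: 0.0
```

```bash
python3 - <<'E'
from h import *
H=np.array([.6083,-.1211]); a=np.radians(16.7); R=np.array([[np.cos(a),np.sin(a)],[-np.sin(a),np.cos(a)]])
for cam in ("scene","side"):
    c=optics.camera(cam); save(c,cam+"9.png"); P=world(c,np.ones((480,640),bool))
    for lo,hi,n,xy in ((.086,.1,"pot",(.606,.029)),(.048,.058,"jar",(.606,.029)),(.155,.172,"vase",(.604,.179)),(.055,.066,"wheel",(.604,.179)),(.05,.07,"tub",(.764,-.003)),(.076,.09,"mug",(.555,-.351))):
        k=P[(np.hypot(P[:,0]-xy[0],P[:,1]-xy[1])<(.085 if n=="wheel" else .045))&(P[:,2]>lo)&(P[:,2]<hi)]
        if len(k): print(cam,n,np.round(cv2.minEnclosingCircle(np.float32(k[:,:2]*1000))[0],1),np.median(k[:,2]).round(4))
    for r in optics.silhouettes("brush",cam)[:1]:
        Q=world(c,r["region"]); q=(Q[:,:2]-H)@R.T; print("brush",r["p"],"x",np.percentile(q[:,0],[.5,99.5]).round(3))
        for x in (-.06,0,.06):
            k=(abs(q[:,0]-x)<.008)&(Q[:,2]>.025); print(x,"y",np.median(q[k,1]).round(4),"z",np.percentile(Q[k,2],[50,90]).round(4))
    print(holderfit(world(c,optics.silhouettes("holder",cam)[0]["region"])))
print(monitor.get_state()["finger_gap"],monitor.get_state()["ee_pos"])
E
```

```text
scene pot [604.3  30. ] 0.091
scene jar [606.3  30.2] 0.0514
scene vase [604.9 178.4] 0.1653
scene wheel [603.9 178.7] 0.0593
scene tub [763.7  -1.7] 0.0572
scene mug [ 554.2 -349.8] 0.082
brush 0.59 x [-0.1    0.118]
-0.06 y 0.0036 z [0.04   0.0416]
0 y 0.0031 z [0.0398 0.0416]
0.06 y 0.0023 z [0.0394 0.0411]
('base', array([ 609. , -120.4]), array([109.1,  71.7]), 15.8, 'clips', array([ 0.6076, -0.1201]), 'yaw', np.float32(17.4))
side pot [604.3  29.5] 0.0939
side jar [604.9  29. ] 0.054
side vase [606.2 178.4] 0.168
side wheel [603.2 178.2] 0.0624
side tub [765.9  -1.3] 0.0582
side mug [ 555.9 -347.3] 0.0853
brush 0.59 x [-0.076  0.115]
-0.06 y -0.0022 z [0.0425 0.044 ]
0 y -0.0017 z [0.0422 0.0443]
0.06 y -0.0018 z [0.0431 0.0443]
('base', array([ 414.9, -147.9]), array([111.1,  72.3]), 33.7, 'clips', array([ 0.4145, -0.1488]), 'yaw', np.float32(33.4))
0.08821274122152369 [0.48671336 0.29820671 0.2919562 ]
```

View pics/side9.png

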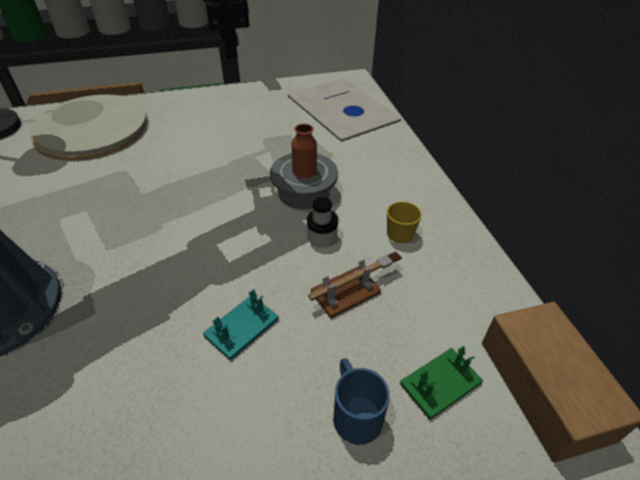

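The final side view shows the vase upright on the wheel at (304,155) and the pot on the jar at (322,220). The brush lies level in both clips of the brown holder at (350,280), and the mug and tub haven't moved.

```bash
python3 -c "
from workcell import bot
print(bot.finish_job())"
```

```text
the job is handed in; nothing more can be done
None
```

I handed the job in at about 27 s; no verdict came back, but my last camera measurements put the vase, jar, pot and brush in place within the limits, with the mug and tub unmoved and the gripper open and clear.

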